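# Unlock the deposit box and post a finished knife through its sprung flap

## Task

Fit both prongs of the pin spanner into the two holes of the lock collar on the deposit box, turn the collar anticlockwise (seen from above) with it as far as it will go to free the flap, and hang the spanner back on its wooden rest. Then hold the longer of the two folded knives and push it down through the sprung flap until it drops inside and the flap snaps shut behind it. Leave the collar unlocked, the shorter knife in the caddy and everything else on the desk where it is.

Things in the scene. Friction and masses are not known exactly. Their poses are not given: they have to be found in the camera images.
- box: The deposit box: fixed painted steel box, 200 (x) x 250 (y) x 170 mm high, +x wall clear. Origin at the centre of its underside, z up. The flat lid's top (170 mm up) carries the sprung flap (centre at y -55 mm) and the lock collar (axis at x 0, y +65 mm). Hollow inside; its floor slopes from 59 mm high at the -x wall over 34 mm in the middle to 8 mm at the +x wall.
- slot (a point): Centre of the rectangular opening in the lid, level with the lid's top; axes as the box's. The opening is 56 mm in box x by 100 mm in box y, its lid 6 mm thick, and it is filled by the steel flap, whose top is about 2 mm below the lid's top.
- flap (a joint): Angle of the sprung steel flap: 0 shut (level), 1.4 rad hanging down. Hinged on the opening's +x edge, it opens only downwards, and only when the collar is unlocked. It takes about 3 N to open, at the middle to start and at the free edge when wide open; it pinches a knife in the opening towards -x and holds it, so push the knife's top 15 mm or more below the lid's top before letting go.
- collar (a joint): Turn of the lock collar about its vertical axis: 0 locked, 1.25 rad its open stop; grows anticlockwise seen from above. Starts between 0 and 0.2. Stiff (about 0.12 N m, no spring): it stays where it is left. The bolt is clear of the flap from about 0.9 on; above 1.1 counts as unlocked.
- collar_face (a point): Centre of the lock collar's top face, on its axis, 186 mm above the desk; x runs along the line through the two holes and turns with the collar; z up. The collar is a steel disc about 84 mm across, 16 mm high on the lid, with two round holes of 13 mm diameter, 16 mm deep, at x +22 and -22 mm.
- spanner: The pin spanner, 0.25 kg: flat steel bar 130 (x) x 26 (y) x 10 mm; on it an upright black grip, 70 mm in x, 14 mm thick in y, from 10 to 52 mm above the origin; under it two pins, 9 mm diameter, 12 mm long, at x +22 and -22 mm. Origin at the centre of the bar's underside, where the pins begin; z up. Fully engaged, the bar lies on the collar's face. Grip it across the 14 mm.
- rest: The spanner's fixed wooden rest, 150 (x) x 60 (y) x 40 mm high: two rails along x with a trough 18 mm wide and 28 mm deep between them, open at the ends. Origin at the centre of its underside. The bar of the spanner lies along it on top of the rails (40 mm above the origin), its pins hanging in the trough.
- caddy: The fixed plywood caddy, 150 (x) x 60 (y) x 44 mm high, with two pockets at x +38 and -38 mm, each 38 mm (x) x 22 mm (y) and 36 mm deep, one knife standing upright in each. Origin at the centre of its underside.
- knife: The longer folded knife, upright in either of the caddy's pockets: steel with dark wood scales, 34 (x) x 18 (y) x 115 mm high (z), about 0.12 kg. Origin at the centre of its lower end, 8 mm above the desk; 79 mm of it shows above the caddy. Grip it across the 18 mm.
- short_knife: The shorter folded knife in the other pocket of the caddy, of the same make and section, only 80 mm high. Origin at the centre of its lower end. To be left there.
- mug: White mug, 80 mm across, 95 mm high, on the desk. Origin at the centre of its underside. To be left alone.
- mouse: Black computer mouse, 110 x 60 x 33 mm, on the desk. Origin under its centre. To be left alone.
- jar: Clear jar, 64 mm across, 75 mm high, on the desk. Origin under its centre. To be left alone.
- tape: Roll of tape lying flat, 100 mm across, 25 mm high. Origin under its centre. To be left alone.
- notepad: Pad of paper, 150 x 105 x 12 mm. Origin under its centre. To be left alone.
- battery: Black battery pack, 85 x 55 x 45 mm. Origin under its centre. To be left alone.
- blank: Steel knife blank lying flat on the desk, 160 x 24 x 5 mm. Origin under its handle part. To be left alone.
- knife_top (a point): Centre of the longer knife's upper end, 115 mm along z from its origin.
Things that resemble listed ones, but are neither listed nor needed, are in the scene too. What is shaped like the spanner but green is not meant.

How it is judged:
By the outcome, as a careful person would: the job done as asked, in the order asked, and still so for the second after the job is handed in, with the robot touching nothing.
It also fails if it takes over 72 s, if anything falls off the work surface, if the arm or the gripper's body presses on something with over 40 N, if the wrist force passes 120 N, or if a joint passes its speed limit or range.

## Robot

A 7-joint arm with a two-finger parallel gripper is mounted at the origin on the work surface. World frame = base frame: x ahead of the robot, y to its left, z up, the work surface at z = 0. Lengths are in m, angles in rad, forces in N, time in s.
With the tool pointing down it reaches from about 0.4 to 0.85 m from the base axis. Payload 10.4 kg.
Tool frame: the origin (TCP) lies on the centre line of the jaws, within the pads' length; the fingertips stand 17 mm ahead of it and the grasp point (between the pads) lies 2 mm behind it; z points along the fingers, y is the line along which they close (so a half turn about z gives the same grasp; the last joint's range is limited). The gripper opens to 85 mm and grips with 20 to 120 N. Pads are 22 mm wide; open, the fingers measure 114 mm over their backs; the gripper's body (76 mm by 85 mm) begins 54 mm behind the grasp point. The pads swing forward as they close: fully open they stand 13 mm farther back than shut.
Start: joints at [1.211, 0.332, -0.065, 1.46, 0.022, 1.35, -0.088], TCP at [0.207, -0.59, 0.221] pointing down, gripper open.
Joint ranges: [-2.6, 2.6], [-0.5, 2.12], [-1.47, 1.34], [0.16, 2.42], [-1.27, 4.41], [0.06, 2.06], [-2.6, 2.6]. Speed limits (rad/s): [2.22, 2.22, 2.79, 2.79, 3.14, 3.14, 3.14].

## Interface

Orientations are given as a unit quaternion [x, y, z, w].
In Python, from workcell import sensors, imaging, order, spotter gives the robot as it stands. The module is installed in compiled form; this text tells all that it offers.
- The arm moves only by the shell command python3 -m inch 'ROWS' [FORCE]. ROWS is JSON, a list that holds one entry, the list of rows, each a list of 7 numbers: the shift along the tool's x, y, z in m, then the turn, a rotation vector about the tool's x, y, z in rad, then the closure, from -1 (fully open) to 1 (shut). In form: [[[x, y, z, ax, ay, az, hand], ...]]. A call has 1 to 10 rows; each row is the pose to reach, as a shift and turn from the pose commanded when the call began, along the tool's axes at that moment; what a row does not reach only later rows make up. A row lasts 1/10 s, in which the tool goes at most 50 mm and 8.59 degrees, less where a joint would pass 70% of its speed; a pose out of reach is approached as far as the arm can. A call with a gripper value outside its range is refused whole. The fingers move at their own pace and stop on an object; FORCE is the grip in N (left out, the last holds). Time passes only in rows, so rows that repeat a pose let the fingers close. It gives the time, the measured TCP pose, the force, the opening and the grip force at its end, in the units of the state.
- sensors.get_obs(): the state, without advancing time (a new reading comes with each control period).
- imaging.camera(name): name is "scene" or "top" or "wrist"; returns the picture (384x512x3 uint8, blue, green, red); there is no depth.
- imaging.calibration(name): a dict with "mtx" (3x3 intrinsics, pixels), "D" ([k1, k2, p1, p2, k3] as OpenCV has them; the pictures are not rectified), "R" (3x3) and "t" (3): a world point X has camera coordinates R X + t; the wrist camera has in their place "tool_from_camera" (4x4, takes a point from camera to tool coordinates, whose origin is the TCP and whose axes are the flange's). Camera axes: x right, y down, z forward; pixel columns grow to the right and rows downward; lengths in m; the calibration is good to about 2 mm. A picture is of the moment at which its call begins: read the wrist's pose just before it. calibration takes no time and is no camera call.
- order.hand_in(): hands the job in; it is judged then, once.
Trained networks look in the newest picture that a camera, given by its name, has taken for a name from the list of things; names that differ only in an ending like _2 or _b are one class to them, and where a whole thing is asked for, a point or a joint stands for the part that bears it (a point fixed in the world has none). Each returns a list of dicts, best first, with "conf" (0 to 1); they miss things now and then, are a little off and sometimes report something else, mostly with a low value. They report only what shows in the picture. A call takes as long as a camera call. They do not tell look-alikes from the thing itself.
- spotter.look_for(label, camera): "pixel" ([column, row] in pixels, amid what is visible of it).
The state is a dict: "clock": time; "joint_pos": joint angles; "joint_velocities": joint speeds; "tau": joint torques, N m; "position": TCP position; "ee_rot": TCP orientation; "ft_force": force on the tool from outside, world axes, zero at the start; "torque": the same for the moment, N m; "grip_width": opening from 0.0 (shut) to 1.0 (fully open); "grasp_force": force on a finger pad.
Only numpy, scipy, OpenCV 4.12 (cv2) and the standard library are available. Lean on these libraries where they do the work, as an engineer would, in place of code of your own. Each camera call takes 0.05 s, during which the arm holds its last target. There are 200 camera calls.

## Working session

There is one attempt and no reset: what is moved stays moved. The work goes in short steps, Python scripts to look and compute and a shell command to move; the robot and the scene stay as the last step left them, time stands still between calls to the robot, and variables do not carry over. Pictures are saved under pics/ and viewed, at most 10 in all, crops included, and the job is handed in when it is done.

```bash
mkdir -p pics; cat > h.py <<'E'
import numpy as np, cv2
from scipy.spatial.transform import Rotation as Rn
from workcell import sensors, imaging, order, spotter
def cal(name):
    c=imaging.calibration(name); K=np.array(c["mtx"],float); D=np.array(c["D"],float)
    if name=="wrist":
        o=sensors.get_obs(); T=np.eye(4); T[:3,:3]=Rn.from_quat(o["ee_rot"]).as_matrix(); T[:3,3]=o["position"]
        W=T@np.array(c["tool_from_camera"]); R=W[:3,:3].T; t=-R@W[:3,3]
    else: R=np.array(c["R"]);t=np.array(c["t"]).ravel()
    return K,D,R,t
def ray(c,px):
    K,D,R,t=c; u=cv2.undistortPoints(np.array([[px]],float),K,D)[0,0]
    return -R.T@t, R.T@np.array([u[0],u[1],1.])
def at_z(c,px,z):
    o,d=ray(c,px); return o+d*(z-o[2])/d[2]
def proj(c,X):
    K,D,R,t=c; return cv2.projectPoints(np.atleast_2d(np.array(X,float)),cv2.Rodrigues(R)[0],t,K,D)[0][:,0]
def tri(rays):
    A=0;b=0
    for o,d in rays:
        d=d/np.linalg.norm(d);P=np.eye(3)-np.outer(d,d);A=A+P;b=b+P@o
    return np.linalg.solve(A,b)
E
python3 - <<'E'
from h import *
np.set_printoptions(precision=3,suppress=True)
o=sensors.get_obs(); print(o)
for n in ["scene","top"]:
    im=imaging.camera(n); cv2.imwrite(f"pics/{n}0.png",cv2.resize(im,(800,600)))
    c=cal(n); print(n,-c[2].T@c[3], c[2][2])
    for l in ["box","collar","flap","spanner","rest","caddy","knife","short_knife"]:
        print(l,[(np.round(d["pixel"]),round(d["conf"],2)) for d in spotter.look_for(l,n)[:4]])
print(imaging.calibration("wrist")["tool_from_camera"])
E
```

```text
{'clock': 0.0, 'joint_pos': array([ 1.211,  0.333, -0.065,  1.461,  0.022,  1.35 , -0.088]), 'joint_velocities': array([-0.002,  0.   ,  0.   ,  0.001,  0.001, -0.001, -0.002]), 'tau': array([ -0.   , -62.544,   0.049, -39.16 ,   0.016,   0.01 ,  -0.   ]), 'position': array([ 0.206, -0.589,  0.22 ]), 'ee_rot': array([ 0.986,  0.168, -0.   , -0.001]), 'ft_force': array([-0.235,  0.145,  0.022]), 'torque': array([ 0.038, -0.017,  0.039]), 'grasp_force': 0.0, 'grip_width': 0.9986184307149206}
scene [ 1.143 -0.577  0.866] [-0.542  0.52  -0.66 ]
box [(array([110., 317.]), 0.74), (array([260., 224.]), 0.69)]
collar [(array([279., 187.]), 0.96)]
flap [(array([247., 209.]), 0.9)]
spanner [(array([310., 168.]), 0.89), (array([264., 151.]), 0.84), (array([279., 188.]), 0.46)]
rest [(array([309., 179.]), 0.83)]
caddy [(array([164., 266.]), 0.89)]
knife [(array([176., 255.]), 0.68)]
short_knife [(array([154., 246.]), 0.52), (array([214., 302.]), 0.43), (array([248., 210.]), 0.25)]
top [0.329 0.01  1.574] [ 0.124  0.004 -0.992]
box [(array([269., 161.]), 0.86)]
collar [(array([248., 156.]), 0.6), (array([229., 238.]), 0.22)]
flap [(array([283., 157.]), 0.86)]
spanner [(array([167., 197.]), 0.62), (array([180., 253.]), 0.54), (array([288., 157.]), 0.22)]
rest [(array([172., 201.]), 0.6), (array([346., 199.]), 0.43)]
caddy [(array([349., 200.]), 0.8)]
knife [(array([346., 184.]), 0.53), (array([284., 156.]), 0.22)]
short_knife [(array([350., 210.]), 0.61)]
[[ 0.    -0.959 -0.284  0.072]
 [ 1.     0.001 -0.     0.   ]
 [ 0.    -0.284  0.959 -0.154]
 [ 0.     0.     0.     1.   ]]
```

View pics/scene0.png

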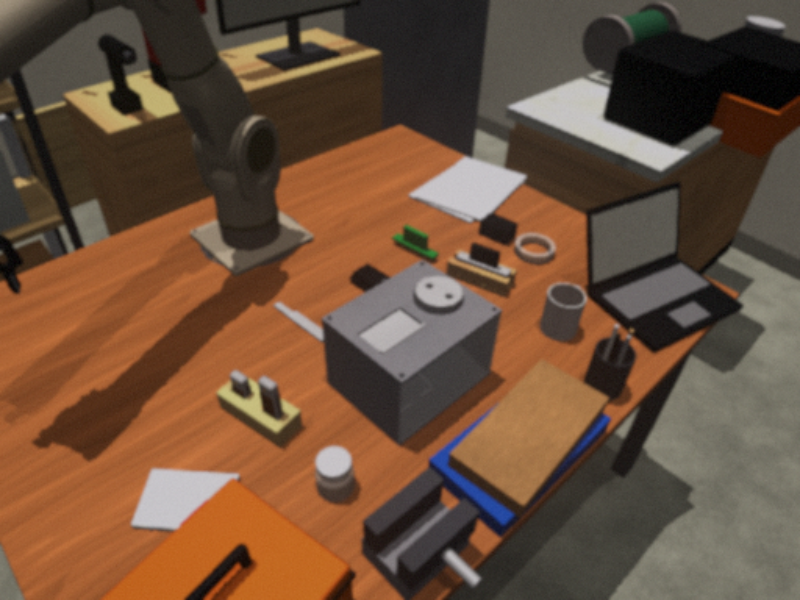

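View pics/top0.png

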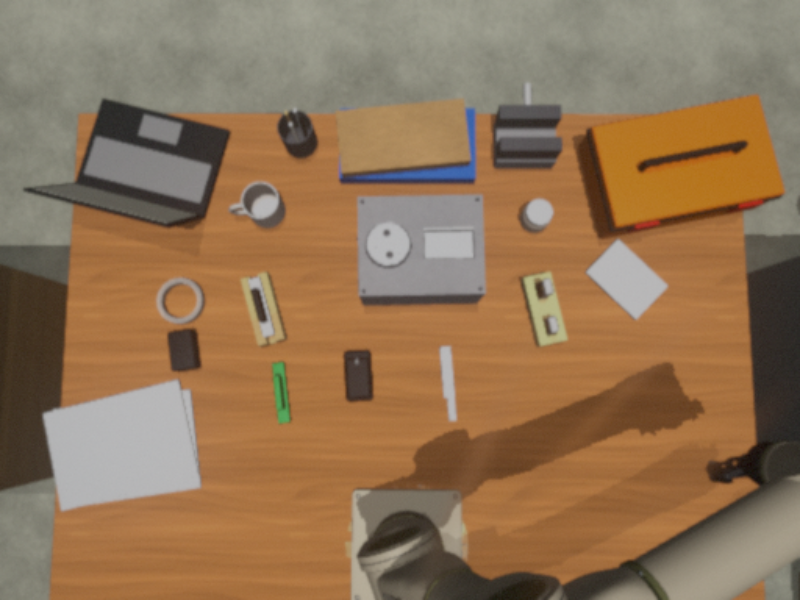

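The scene view shows the spanner on its rest at about (482,265), with the green decoy at (415,243). The tall knife is at (270,395), in the caddy's +x pocket, and the short one is at (240,382). The top view shows the collar at (388,243) with holes at (388,232) and (388,254), the flap at (449,244), the rest centre at (263,309) and the knives at (545,287) and (551,325).

```bash
python3 - <<'E'
from h import *
np.set_printoptions(precision=3,suppress=True)
c=cal("top"); s=1/1.5625
f=lambda p,z: at_z(c,[(p[0]+.5)*s-.5,(p[1]+.5)*s-.5],z)
A=f((255,275),.04);B=f((272,344),.04);print("rest",(A+B)/2,np.degrees(np.arctan2(*(A-B)[1::-1])))
print("grip", f((260,306),.09))
print("collar",f((388,243),.186),"holes",f((388,232),.186),f((388,254),.186))
L=[f(p,.17) for p in [(360,197),(484,197),(484,291),(358,291)]];print("lid",L,np.mean(L,0))
print("flap",f((449,244),.17))
print("knife",f((545,287),.123),"short",f((551,325),.088))
A=f((538,273),.044);B=f((554,344),.044);print("caddy",(A+B)/2,np.degrees(np.arctan2(*(A-B)[1::-1])))
# move to 0.2 above spanner
o=sensors.get_obs();R=Rn.from_quat(o["ee_rot"]).as_matrix();print(R)
E
```

```text
rest [0.496 0.307 0.04 ] 15.176789917774183
grip [0.497 0.304 0.09 ]
collar [0.611 0.038 0.186] holes [0.633 0.038 0.186] [0.589 0.038 0.186]
lid [array([0.707, 0.094, 0.17 ]), array([ 0.708, -0.153,  0.17 ]), array([ 0.518, -0.151,  0.17 ]), array([0.518, 0.097, 0.17 ])] [ 0.613 -0.028  0.17 ]
flap [ 0.612 -0.083  0.17 ]
knife [ 0.533 -0.28   0.123] short [ 0.459 -0.298  0.088]
caddy [ 0.499 -0.297  0.044] 11.376049869609025
[[ 0.944  0.33   0.   ]
 [ 0.33  -0.944 -0.   ]
 [ 0.     0.    -1.   ]]
```

```bash
python3 -m inch '[[[0.376,-0.187,-0.08,0,0,0.13,-1],[0.376,-0.187,-0.08,0,0,0.13,-1],[0.376,-0.187,-0.08,0,0,0.13,-1],[0.376,-0.187,-0.08,0,0,0.13,-1],[0.376,-0.187,-0.08,0,0,0.13,-1],[0.376,-0.187,-0.08,0,0,0.13,-1],[0.376,-0.187,-0.08,0,0,0.13,-1],[0.376,-0.187,-0.08,0,0,0.13,-1],[0.376,-0.187,-0.08,0,0,0.13,-1],[0.376,-0.187,-0.08,0,0,0.13,-1]]]' 40
cat > look.py <<'E'
import sys
from h import *
np.set_printoptions(precision=4,suppress=True)
o=sensors.get_obs(); c=cal("wrist"); im=imaging.camera("wrist"); cv2.imwrite(f"pics/{sys.argv[1]}.png",im)
np.savez(f"pics/{sys.argv[1]}.npz",K=c[0],D=c[1],R=c[2],t=c[3])
R=Rn.from_quat(o["ee_rot"]).as_matrix()
print(o["clock"],o["position"],"yaw",np.degrees(np.arctan2(R[1,0],R[0,0])),"z",R[:,2],"q",o["joint_pos"])
for l in sys.argv[2:]: print(l,[(np.round(d["pixel"],1),round(d["conf"],2)) for d in spotter.look_for(l,"wrist")[:3]])
E
python3 look.py w_caddy caddy knife short_knife
```

```text
clock: 1.9
position: [0.5029, -0.2846, 0.3014]
ee_rot: [0.994, 0.107, 0.001, -0.0]
ft_force: [-0.0, -0.5, -0.8]
grip_width: 1.0
grasp_force: 0.0
1.9 [ 0.5029 -0.2846  0.3014] yaw 12.273957397441139 z [ 0.0023  0.001  -1.    ] q [ 0.7069  0.2156 -0.322   1.4469  0.0661  1.4882 -0.97  ]
caddy [(array([253.6, 161.1]), 0.96)]
knife [(array([261.3, 140.9]), 0.66)]
short_knife [(array([257.1, 193.4]), 0.68), (array([259.8, 139.3]), 0.36)]
```

```bash
python3 -m inch '[[[0.120,-0.577,0,0,0,-0.04,-1],[0.120,-0.577,0,0,0,-0.04,-1],[0.120,-0.577,0,0,0,-0.04,-1],[0.120,-0.577,0,0,0,-0.04,-1],[0.120,-0.577,0,0,0,-0.04,-1],[0.120,-0.577,0,0,0,-0.04,-1],[0.120,-0.577,0,0,0,-0.04,-1],[0.120,-0.577,0,0,0,-0.04,-1],[0.120,-0.577,0,0,0,-0.04,-1],[0.120,-0.577,0,0,0,-0.04,-1]]]'
python3 -m inch '[[[0.019,-0.092,0.05,0,0,0,-1],[0.019,-0.092,0.05,0,0,0,-1],[0.019,-0.092,0.05,0,0,0,-1],[0.019,-0.092,0.05,0,0,0,-1]]]'
python3 look.py w_span spanner rest
python3 - <<'E'
import cv2,numpy as np
a=cv2.imread("pics/w_caddy.png");b=cv2.imread("pics/w_span.png")
cv2.imwrite("pics/a.png",np.vstack([a[20:320,56:456],b[20:320,56:456]]).repeat(1,0)); 
x=np.hstack([a[20:320,56:456],b[20:320,56:456]]);cv2.imwrite("pics/a.png",x)
E
```

```text
clock: 3.1
position: [0.499, 0.211, 0.3006]
ee_rot: [0.993, 0.121, 0.0, 0.0]
ft_force: [1.4, 0.2, -0.2]
grip_width: 0.998
grasp_force: 0.0
clock: 3.5
position: [0.4943, 0.3046, 0.2493]
ee_rot: [0.992, 0.124, -0.001, 0.0]
ft_force: [0.0, -0.2, 0.4]
grip_width: 1.0
grasp_force: 0.0
3.5 [0.4943 0.3046 0.2493] yaw 14.195654452724224 z [-0.0021 -0.0009 -1.    ] q [-0.0046  0.312  -0.7732  1.5053  0.218   1.4153 -2.1109]
spanner [(array([244.2, 276.4]), 0.98), (array([247.3, 153.4]), 0.62)]
rest [(array([237.9, 156.2]), 0.64)]
```

View pics/a.png

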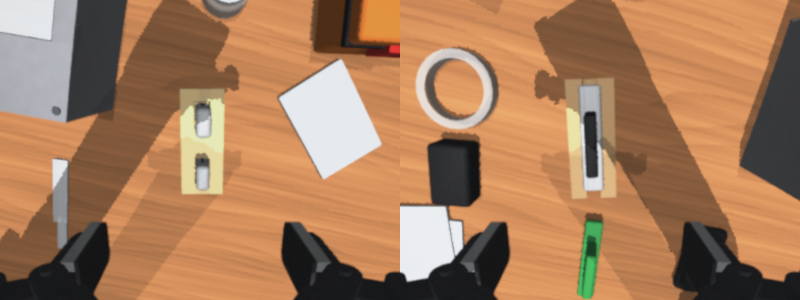

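The wrist views show the spanner on its rest at about crop (591,140), i.e. pixel (247,160), with the green decoy below it. The caddy is at crop (202,142), with both knives visible.

```bash
python3 - <<'E'
import cv2,numpy as np
a=cv2.imread("pics/w_caddy.png")[100:225,225:295];b=cv2.imread("pics/w_span.png")[90:225,210:285]
f=lambda i:cv2.resize(i,None,fx=4.4,fy=4.4,interpolation=cv2.INTER_CUBIC)
a=f(a);b=f(b);a=cv2.copyMakeBorder(a,0,b.shape[0]-a.shape[0],0,0,cv2.BORDER_CONSTANT)
cv2.imwrite("pics/b.png",np.hstack([a,b]));print(a.shape,b.shape)
E
```

```text
(594, 308, 3) (594, 330, 3)
```

View pics/b.png

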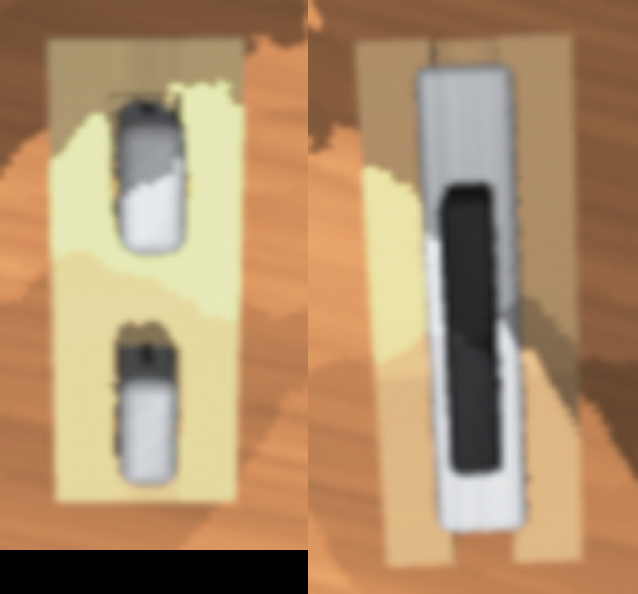

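The left half shows the long knife's top face at (152,188), the short knife's at (149,432) and the caddy outline at (47–244, 40–500). The right half shows the bar from (466,67) to (482,528), the grip from (468,190) to (478,472) and the rest corners at (355,42), (573,35), (582,558) and (387,567).

```bash
python3 - <<'E'
from h import *
np.set_printoptions(precision=4,suppress=True)
def L(n): z=np.load(f"pics/{n}.npz"); return z["K"],z["D"],z["R"],z["t"]
def q(c,off,pts,z,x0):
    P=np.array([at_z(c,[(x-x0+.5)/4.4-.5+off[0],(y+.5)/4.4-.5+off[1]],z) for x,y in pts])
    m=P.mean(0);v=(P[0]+P[1]-P[2]-P[3])/2;w=(P[0]+P[3]-P[1]-P[2])/2
    return m,"yaw",np.degrees(np.arctan2(v[1],v[0])),"L",np.linalg.norm(v),"W",np.linalg.norm(w)
s=L("w_span");k=L("w_caddy")
print("bar",*q(s,(210,90),[(420,67),(512,67),(526,525),(440,530)],.05,308))
print("grip",*q(s,(210,90),[(445,192),(492,192),(500,470),(455,474)],.092,308))
print("rest",*q(s,(210,90),[(355,42),(573,35),(582,558),(387,567)],.04,308))
print("knife",*q(k,(225,100),[(118,125),(183,125),(185,252),(122,252)],.123,0))
print("short",*q(k,(225,100),[(120,382),(178,380),(177,484),(120,484)],.088,0))
print("caddy",*q(k,(225,100),[(47,40),(244,38),(237,500),(56,502)],.044,0))
E
```

```text
bar [0.501  0.3106 0.05  ] yaw 16.12103167567236 L 0.1277953893381498 W 0.02441911189841699
grip [0.5018 0.3108 0.092 ] yaw 15.818186044987478 L 0.06924988971332864 W 0.011189629866022817
rest [0.4974 0.3099 0.04  ] yaw 16.241047067041354 L 0.14999284288422302 W 0.05833584381394799
knife [ 0.536  -0.2866  0.123 ] yaw 14.062815053496614 L 0.032178639452487924 W 0.016258188075588282
short [ 0.4618 -0.3032  0.088 ] yaw 12.44081149210051 L 0.03193592192469974 W 0.017008610829777483
caddy [ 0.4982 -0.2952  0.044 ] yaw 12.769967092067528 L 0.15017283158971514 W 0.06056410925841914
```

```bash
python3 -m inch '[[[0.008,-0.004,0.05,0,0,-0.031,-1],[0.008,-0.004,0.10,0,0,-0.031,-1],[0.008,-0.004,0.13,0,0,-0.031,-1],[0.008,-0.004,0.13,0,0,-0.031,-1],[0.008,-0.004,0.13,0,0,-0.031,-1]]]'
python3 look.py w2 spanner
```

```text
clock: 4.15
position: [0.5026, 0.3097, 0.1221]
ee_rot: [0.991, 0.137, 0.001, 0.0]
ft_force: [0.6, 0.7, 0.3]
grip_width: 0.999
grasp_force: 0.0
4.15 [0.5026 0.3097 0.1221] yaw 15.8031254317968 z [ 0.0013  0.0002 -1.    ] q [-0.0355  0.4294 -0.744   1.6467  0.3099  1.1861 -2.1466]
spanner [(array([251.8, 190.7]), 0.72), (array([248.3, 319.3]), 0.59)]
```

```bash
python3 -m inch '[[[0,-0.001,0.025,0,0,0,-1],[0,-0.001,0.049,0,0,0,-1],[0,-0.001,0.049,0,0,0,-1],[0,-0.001,0.049,0,0,0,1],[0,-0.001,0.049,0,0,0,1],[0,-0.001,0.049,0,0,0,1],[0,-0.001,0.049,0,0,0,1],[0,-0.001,0.049,0,0,0,1],[0,-0.001,0.049,0,0,0,1]]]' 80
python3 -c "
from workcell import sensors;o=sensors.get_obs();print(o['grasp_force'],o['ft_force'],o['grip_width'])"
```

```text
clock: 5.15
position: [0.5016, 0.3115, 0.0723]
ee_rot: [0.99, 0.138, 0.0, 0.0]
ft_force: [-1.5, -2.2, 6.0]
grip_width: 0.135
grasp_force: 79.4
79.3848967552185 [-1.53203632 -2.24208035  6.04544557] 0.1348643220401258
```

```bash
python3 -m inch '[[[0,0,-0.03,0,0,0,1],[0,0,-0.08,0,0,0,1],[0,0.02,-0.13,0,0,0,1],[0.01,0.05,-0.17,0,0,0,1],[0.053,0.212,-0.258,0,0,0.19,1],[0.053,0.212,-0.258,0,0,0.19,1],[0.053,0.212,-0.258,0,0,0.19,1],[0.053,0.212,-0.258,0,0,0.19,1],[0.053,0.212,-0.258,0,0,0.19,1],[0.053,0.212,-0.258,0,0,0.19,1]]]'
python3 look.py w3 collar spanner
```

```text
clock: 6.15
position: [0.6106, 0.1214, 0.3292]
ee_rot: [0.999, 0.043, -0.0, -0.0]
ft_force: [-0.3, 0.9, -2.1]
grip_width: 0.132
grasp_force: 78.7
6.15 [0.6106 0.1214 0.3292] yaw 4.925314021337784 z [-0.0005  0.0003 -1.    ] q [ 0.2033  0.3651 -0.6531  1.2531  0.2183  1.5935 -1.897 ]
collar [(array([325.9, 181. ]), 0.75)]
spanner [(array([252.8, 194.3]), 0.67), (array([149.5, 272.5]), 0.52)]
```

View pics/w3.png

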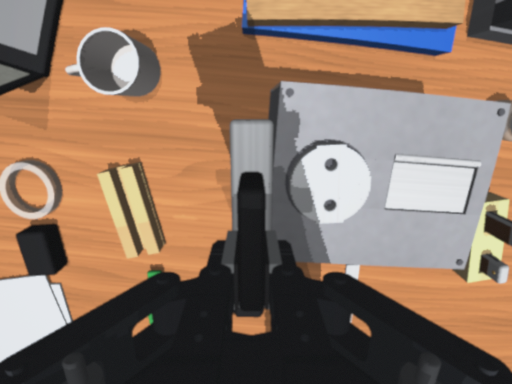

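The picture shows the collar at about (331,184) with holes at (331,165) and (330,205). The bar's far end is at row 121, columns 231–272.

```bash
cat > m.py <<'E'
from h import *
np.set_printoptions(precision=4,suppress=True)
z=np.load("pics/w3.npz");c=z["K"],z["D"],z["R"],z["t"];print(c[0][0,0])
g=cv2.cvtColor(cv2.imread("pics/w3.png"),cv2.COLOR_BGR2GRAY).astype(float)
H=[]
for x,y in [(331,165),(330,205)]:
    p=g[y-12:y+13,x-12:x+13]; w=np.clip(np.median(p)*.65-p,0,None); yy,xx=np.mgrid[y-12:y+13,x-12:x+13]
    px=[(w*xx).sum()/w.sum(),(w*yy).sum()/w.sum()]; H.append(at_z(c,px,.186)); print(px,H[-1],(w>0).sum())
m=(H[0]+H[1])/2; v=H[0]-H[1]; print("collar",m,"yaw",np.degrees(np.arctan2(v[1],v[0])),"sep",np.linalg.norm(v[:2]))
P=np.array([.6106,.1214,.3292]);a=np.radians(4.925);X=np.array([np.cos(a),np.sin(a),0]);Y=np.array([np.sin(a),-np.cos(a),0])
print("row profile",g[110:130,250].astype(int)); print("cols",g[150,222:282].astype(int))
for px in [(251.5,120.5),(231,150),(272,150),(231,125),(272,125)]:
    w=at_z(c,px,.3072)-P;print(px,w@X,w@Y)
L=np.array([at_z(c,p,.17) for p in [(279,82),(509,102),(463,270)]]);print("lid",L,"centre",(L[0]+L[2])/2, np.degrees(np.arctan2(*(L[0]-L[1])[[0,1]]))) 
d=L[0]-L[1];print(np.degrees(np.arctan2(-d[0],d[1])),np.linalg.norm(d),np.linalg.norm(L[1]-L[2]))
F=np.array([at_z(c,p,.17) for p in [(394,161),(477,167),(465,214),(386,206)]]);print("flap",F.mean(0),F)
E
python3 m.py
```

```text
296.05408741117634
[np.float64(331.100760965785), np.float64(164.3761217545256)] [0.6313 0.0409 0.186 ] 117
[np.float64(329.8447364761508), np.float64(204.98536364900573)] [0.5877 0.0351 0.186 ] 106
collar [0.6095 0.038  0.186 ] yaw 7.566709416978508 sep 0.04396491242914228
row profile [ 98  96  97  98 100  99  96  94  93  93 106 126 140 152 163 171 171 171
 171 171]
cols [147 147 147 148 145 132 110  96 103 123 141 157 168 172 171 169 166 164
 163 164 166 169 172 173 174 173 171 168 167 168 170 171 170 167 166 167
 168 170 170 170 168 167 165 164 164 162 158 147 135 120  97  73  79  99
 109 110 111 111 111 111]
(251.5, 120.5) 0.06333780556510665 0.00034857495762281117
(231, 150) 0.04614610601911693 -0.011846044740880815
(272, 150) 0.04616003375616803 0.012570448117347715
(231, 125) 0.06077423738084231 -0.011593883746831915
(272, 125) 0.060787047131197536 0.012294608758906587
lid [[ 0.7071  0.1016  0.17  ]
 [ 0.7146 -0.1478  0.17  ]
 [ 0.5116 -0.1537  0.17  ]] centre [ 0.6093 -0.026   0.17  ] -1.7161308470582453
1.7161308470582453 0.24950115135912923 0.2030854077467866
flap [ 0.6129 -0.0824  0.17  ] [[ 0.6386 -0.0321  0.17  ]
 [ 0.6412 -0.1304  0.17  ]
 [ 0.585  -0.1326  0.17  ]
 [ 0.5869 -0.0344  0.17  ]]
```

```bash
python3 -m inch '[[[-0.003,0.04,0,0,0,-0.046,1],[-0.007,0.083,0,0,0,-0.046,1],[-0.007,0.083,0.04,0,0,-0.046,1],[-0.007,0.083,0.08,0,0,-0.046,1],[-0.007,0.083,0.08,0,0,-0.046,1],[-0.007,0.083,0.08,0,0,-0.046,1]]]'
python3 look.py w4
```

```text
clock: 6.9
position: [0.6102, 0.0399, 0.2501]
ee_rot: [0.998, 0.068, -0.0, -0.0]
ft_force: [-0.1, -0.3, -1.9]
grip_width: 0.129
grasp_force: 78.8
6.9 [0.6102 0.0399 0.2501] yaw 7.759689151276143 z [-0.0009  0.0001 -1.    ] q [ 0.3452  0.3542 -0.6287  1.4269  0.2073  1.428  -1.7187]
```

```bash
python3 -m inch '[[[0,0.0015,0.008,0,0,0,1],[0,0.0015,0.015,0,0,0,1],[0,0.0015,0.018,0,0,0,1],[0,0.0015,0.021,0,0,0,1],[0,0.0015,0.024,0,0,0,1],[0,0.0015,0.024,0,0,0,1]]]'

```

```text
clock: 7.55
position: [0.6107, 0.0374, 0.2251]
ee_rot: [0.998, 0.067, -0.0, 0.0]
ft_force: [-0.0, 0.2, -2.1]
grip_width: 0.134
grasp_force: 78.9
```

```bash
python3 -m inch '[[[0,0,0.003,0,0,0,1],[0,0,0.005,0,0,0,1],[0,0,0.007,0,0,0,1],[0,0,0.008,0,0,0,1],[0,0,0.008,0,0,0,1]]]'

```

```text
clock: 8.05
position: [0.6109, 0.0373, 0.2183]
ee_rot: [0.998, 0.067, 0.0, 0.0]
ft_force: [-3.3, -0.7, 4.8]
grip_width: 0.132
grasp_force: 79.6
```

```bash
python3 -m inch '[[[0,0,-0.001,0,0,-0.1,1],[0,0,-0.001,0,0,-0.2,1],[0,0,-0.001,0,0,-0.3,1],[0,0,-0.001,0,0,-0.4,1],[0,0,-0.001,0,0,-0.5,1],[0,0,-0.001,0,0,-0.5,1]]]'
python3 -c "
from h import *
o=sensors.get_obs();R=Rn.from_quat(o['ee_rot']).as_matrix();print(np.degrees(np.arctan2(R[1,0],R[0,0])),o['torque'],o['joint_pos'])"
```

```text
clock: 8.65
position: [0.6106, 0.0384, 0.2184]
ee_rot: [0.95, 0.313, -0.0, -0.001]
ft_force: [-0.7, 2.3, -1.6]
grip_width: 0.131
grasp_force: 79.0
36.4560965957052 [ 0.70624887  0.32545163 -0.00193052] [ 0.40467855  0.38734915 -0.70321832  1.47147556  0.25043209  1.3746704
 -1.24519058]
```

```bash
python3 -m inch '[[[0,0,0,0,0,-0.1,1],[0,0,0,0,0,-0.2,1],[0,0,0,0,0,-0.3,1],[0,0,0,0,0,-0.4,1],[0,0,0,0,0,-0.5,1],[0,0,0,0,0,-0.6,1],[0,0,0,0,0,-0.65,1],[0,0,0,0,0,-0.65,1]]]'
cat > st.py <<'E'
from h import *
o=sensors.get_obs();R=Rn.from_quat(o['ee_rot']).as_matrix();print(np.degrees(np.arctan2(R[1,0],R[0,0])),o['torque'],o['ft_force'],o['joint_pos'])
E
python3 st.py
```

```text
clock: 9.45
position: [0.6105, 0.0384, 0.2185]
ee_rot: [0.801, 0.598, 0.0, -0.001]
ft_force: [-3.3, 4.1, -0.1]
grip_width: 0.133
grasp_force: 79.2
73.49446769763203 [ 1.07033204  0.7393832  -0.07648969] [-3.31400809  4.13706092 -0.14001136] [ 0.47775227  0.41512611 -0.80928749  1.46752629  0.30013738  1.38731789
 -0.63168077]
```

```bash
python3 -m inch '[[[0,0,0,0,0,-0.04,1],[0,0,0,0,0,-0.08,1],[0,0,0,0,0,-0.08,1]]]'; python3 st.py;  python3 -m inch '[[[0,0,0,0,0,-0.04,1],[0,0,0,0,0,-0.06,1],[0,0,0,0,0,-0.06,1]]]'; python3 st.py
```

```text
clock: 9.75
position: [0.6105, 0.0384, 0.2186]
ee_rot: [0.777, 0.63, 0.0, -0.001]
ft_force: [-2.6, 4.1, -0.1]
grip_width: 0.129
grasp_force: 79.2
78.04200195169537 [ 1.09567568  0.7702496  -0.00393915] [-2.58711584  4.13838319 -0.1343148 ] [ 0.48658826  0.41889466 -0.8225781   1.46709559  0.30679556  1.38921073
 -0.55671126]
clock: 10.05
position: [0.6104, 0.0383, 0.2185]
ee_rot: [0.758, 0.652, 0.0, -0.001]
ft_force: [-3.7, 4.8, 0.4]
grip_width: 0.135
grasp_force: 80.4
81.35640309700071 [ 1.30104145  0.96131325 -1.15177522] [-3.66156304  4.78198662  0.36274112] [ 0.49348103  0.42194322 -0.83255285  1.46670228  0.31142259  1.39072156
 -0.50179378]
```

```bash
python3 -m inch '[[[0,0,0,0,0,0.05,1],[0,0,0,0,0,0.10,1],[0,0,-0.003,0,0,0.10,1],[0,0,-0.012,0,0,0.10,1],[0,0,-0.03,0,0,0.10,1],[0,0,-0.06,0,0,0.10,1],[0,0,-0.10,0,0,0.10,1],[0,0,-0.10,0,0,0.10,1]]]'; python3 st.py
```

```text
clock: 10.85
position: [0.6128, 0.0374, 0.3249]
ee_rot: [0.789, 0.614, 0.004, 0.003]
ft_force: [0.2, 1.0, -2.7]
grip_width: 0.131
grasp_force: 79.0
75.79087725698068 [ 0.05060046 -0.05594153 -0.02203272] [ 0.22945697  1.02089012 -2.6793739 ] [ 0.46908043  0.37560242 -0.82843772  1.2898584   0.27660537  1.58192969
 -0.56571969]
```

```bash
python3 -m inch '[[[0.024,-0.018,0,0,0,0.12,1],[0.05,-0.037,0,0,0,0.24,1],[0.08,-0.059,0,0,0,0.36,1],[0.11,-0.081,0,0,0,0.48,1],[0.14,-0.103,0,0,0,0.60,1],[0.17,-0.125,0,0,0,0.72,1],[0.20,-0.147,0,0,0,0.84,1],[0.22,-0.162,0,0,0,0.96,1],[0.238,-0.175,0,0,0,1.04,1],[0.238,-0.175,0,0,0,1.04,1]]]'; python3 st.py
```

```text
clock: 11.85
position: [0.4974, 0.3141, 0.3187]
ee_rot: [0.99, 0.143, 0.0, -0.0]
ft_force: [-0.7, 0.4, -2.1]
grip_width: 0.13
grasp_force: 78.9
16.398080388712295 [-0.06001925 -0.00222032  0.04834628] [-0.70690415  0.43439893 -2.14663182] [-0.0109739   0.31274012 -0.80717857  1.36587983  0.22357313  1.55528389
 -2.08123607]
```

```bash
python3 -m inch '[[[0.003,0.004,0.04,0,0,0,1],[0.003,0.004,0.09,0,0,0,1],[0.003,0.004,0.14,0,0,0,1],[0.003,0.004,0.18,0,0,0,1],[0.003,0.004,0.20,0,0,0,1],[0.003,0.004,0.20,0,0,0,1],[0.003,0.004,0.20,0,0,0,1]]]'; python3 look.py w5 spanner rest
```

```text
clock: 12.55
position: [0.5041, 0.3076, 0.1193]
ee_rot: [0.99, 0.141, 0.0, 0.0]
ft_force: [0.3, -0.3, -1.9]
grip_width: 0.13
grasp_force: 78.9
12.55 [0.5041 0.3076 0.1193] yaw 16.244347000537974 z [ 0.0008  0.0001 -1.    ] q [-0.0177  0.4387 -0.7628  1.6478  0.3228  1.185  -2.1433]
spanner [(array([243.7, 320.6]), 0.59), (array([253.1, 195.5]), 0.57)]
rest [(array([226.7, 161.6]), 0.66)]
```

View pics/w5.png

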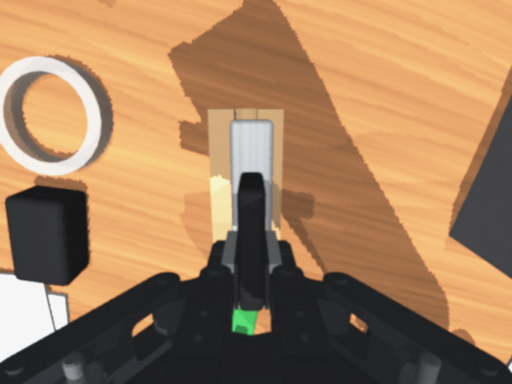

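The spanner hangs over the rest. The bar is centred at column 251 and the trough at about 246, so I need −4 mm in tool y before lowering.

```bash
python3 -m inch '[[[-0.001,-0.004,0.0,0,0,0,1],[-0.001,-0.004,0.015,0,0,0,1],[-0.001,-0.004,0.03,0,0,0,1],[-0.001,-0.004,0.038,0,0,0,1],[-0.001,-0.004,0.043,0,0,0,1],[-0.001,-0.004,0.046,0,0,0,1],[-0.001,-0.004,0.046,0,0,0,1]]]'; python3 st.py
```

```text
clock: 13.4
position: [0.5013, 0.3116, 0.0726]
ee_rot: [0.99, 0.141, 0.0, 0.0]
ft_force: [0.5, 0.1, -2.8]
grip_width: 0.133
grasp_force: 78.9
16.26764873336458 [-0.00453918 -0.04575721 -0.00794544] [ 0.53580316  0.07321735 -2.75545777] [-0.04328327  0.48995686 -0.7426112   1.68982623  0.36429377  1.10521527
 -2.18046643]
```

```bash
python3 -m inch '[[[0,0,0.001,0,0,0,1],[0,0,0.001,0,0,0,1]]]'; python3 -m inch '[[[0,0,0.001,0,0,0,-0.5],[0,0,0.001,0,0,0,-1],[0,0,0.001,0,0,0,-1],[0,0,0.001,0,0,0,-1],[0,0,0.001,0,0,0,-1],[0,0,-0.03,0,0,0,-1],[0,0,-0.08,0,0,0,-1],[0,0,-0.13,0,0,0,-1],[0,0,-0.17,0,0,0,-1],[0,0,-0.17,0,0,0,-1]]]'; python3 look.py w6 spanner
```

```text
clock: 13.6
position: [0.5015, 0.3117, 0.0723]
ee_rot: [0.99, 0.141, 0.0, 0.0]
ft_force: [-2.8, -2.0, 5.2]
grip_width: 0.135
grasp_force: 79.8
clock: 14.6
position: [0.5029, 0.3134, 0.2476]
ee_rot: [0.99, 0.141, 0.004, -0.002]
ft_force: [0.6, 0.5, -0.0]
grip_width: 0.996
grasp_force: 0.0
14.6 [0.5029 0.3134 0.2476] yaw 16.268009719463002 z [ 0.0078  0.0044 -1.    ] q [ 0.0001  0.3396 -0.8004  1.4858  0.2469  1.4105 -2.0957]
spanner [(array([244.2, 285.6]), 0.77), (array([253.2, 164.5]), 0.72)]
```

```bash
python3 -m inch '[[[-0.06,0.25,-0.06,0,0,0.05,-1],[-0.06,0.25,-0.06,0,0,0.05,-1],[-0.06,0.25,-0.06,0,0,0.05,-1],[-0.06,0.25,-0.06,0,0,0.05,-1],[-0.06,0.25,-0.06,0,0,0.05,-1],[-0.06,0.25,-0.06,0,0,0.05,-1],[-0.06,0.25,-0.06,0,0,0.05,-1]]]'; python3 look.py w7 collar flap
python3 - <<'E'
import cv2,numpy as np
a=cv2.imread("pics/w6.png");b=cv2.imread("pics/w7.png");cv2.imwrite("pics/c.png",np.hstack([a[20:320,56:456],b[20:320,56:456]]))
E
```

```text
clock: 15.4
position: [0.5137, 0.0517, 0.3005]
ee_rot: [0.993, 0.114, -0.001, 0.0]
ft_force: [-0.3, 0.6, 0.0]
grip_width: 1.001
grasp_force: 0.0
15.4 [0.5137 0.0517 0.3005] yaw 13.097498389843533 z [-0.0013 -0.0008 -1.    ] q [ 0.4318  0.1081 -0.6664  1.5843  0.0675  1.4738 -1.5807]
collar [(array([287.2,  80.5]), 0.8)]
flap [(array([408.4, 112.8]), 0.74)]
```

View pics/c.png

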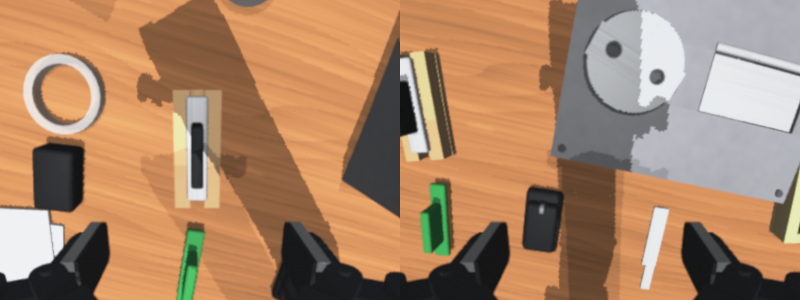

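The spanner lies seated on its rest (left half). On the right the collar holes are at full pixels (270,69) and (313,97), so it has turned. Next I check the angle.

```bash
python3 - <<'E'
from h import *
np.set_printoptions(precision=4,suppress=True)
z=np.load("pics/w7.npz");c=z["K"],z["D"],z["R"],z["t"]
g=cv2.cvtColor(cv2.imread("pics/w7.png"),cv2.COLOR_BGR2GRAY).astype(float);H=[]
for x,y in [(270,69),(313,97)]:
    p=g[y-12:y+13,x-12:x+13]; w=np.clip(np.median(p)*.65-p,0,None); yy,xx=np.mgrid[y-12:y+13,x-12:x+13]
    H.append(at_z(c,[(w*xx).sum()/w.sum(),(w*yy).sum()/w.sum()],.186))
v=H[0]-H[1];print((H[0]+H[1])/2,np.degrees(np.arctan2(v[1],v[0])),np.linalg.norm(v))
A,B=[at_z(c,p,.17) for p in [(552-400+56,155+20),(786-400+56,203+20)]];d=A-B;print(A,B,np.degrees(np.arctan2(-d[0],d[1])))
F=np.array([at_z(c,p,.17) for p in [(719-344,44+20),(800-344,66+20),(793-344,131+20),(700-344,112+20)]]);print(F)
E
```

```text
[0.6098 0.0382 0.186 ] 72.75248202147982 0.044659677636290133
[0.5092 0.0942 0.17  ] [ 0.5145 -0.1575  0.17  ] 1.1978367736535744
[[ 0.6455 -0.0332  0.17  ]
 [ 0.6473 -0.1157  0.17  ]
 [ 0.5879 -0.1331  0.17  ]
 [ 0.5828 -0.0352  0.17  ]]
```

```bash
python3 -m inch '[[[-0.055,0.334,0,0,0,0,-1],[-0.055,0.334,0,0,0,0,-1],[-0.055,0.334,0,0,0,0,-1],[-0.055,0.334,0,0,0,0,-1],[-0.055,0.334,0,0,0,0,-1],[-0.055,0.334,0,0,0,0,-1],[-0.055,0.334,0,0,0,0,-1],[-0.055,0.334,0.05,0,0,0,-1],[-0.055,0.334,0.09,0,0,0,-1],[-0.055,0.334,0.09,0,0,0,-1]]]'; python3 look.py w8 knife short_knife
```

```text
clock: 16.55
position: [0.5355, -0.2799, 0.2051]
ee_rot: [0.993, 0.118, -0.004, -0.003]
ft_force: [-0.3, 0.4, -0.0]
grip_width: 1.002
grasp_force: 0.0
16.55 [ 0.5355 -0.2799  0.2051] yaw 13.555740097361385 z [-0.009   0.0056 -0.9999] q [ 0.7452  0.335  -0.4248  1.5128  0.1375  1.3343 -1.0266]
knife [(array([259.9, 183. ]), 0.73)]
short_knife [(array([255.6, 245.6]), 0.59)]
```

View pics/w8.png

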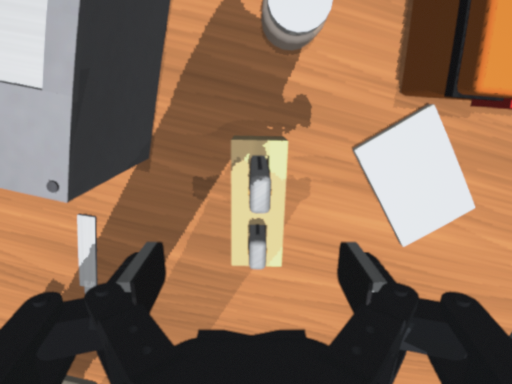

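The long knife's top face spans columns 250–270, rows 178–213. The short knife is below it at (258,252).

```bash
python3 - <<'E'
from h import *
np.set_printoptions(precision=4,suppress=True)
z=np.load("pics/w8.npz");c=z["K"],z["D"],z["R"],z["t"]
for p in [(260.5,196),(257,180),(264,212)]:print(at_z(c,p,.123))
P=np.array([at_z(c,p,.044) for p in [(232,139.5),(287,139.5),(282,266),(231.5,266)]]);v=P[0]+P[1]-P[2]-P[3];print(P.mean(0),np.degrees(np.arctan2(v[1],v[0])))
E
python3 -m inch '[[[0,0,0,0,0,0,-1]]]'; python3 st.py
```

```text
[ 0.5354 -0.2874  0.123 ]
[ 0.5481 -0.2813  0.123 ]
[ 0.5223 -0.2938  0.123 ]
[ 0.4981 -0.2958  0.044 ] 12.801773869452761
clock: 16.8
position: [0.5391, -0.2826, 0.2143]
ee_rot: [0.993, 0.117, 0.002, 0.001]
ft_force: [0.2, -1.2, 0.4]
grip_width: 0.999
grasp_force: 0.0
13.464899599639905 [-0.02967053  0.05307361  0.02672477] [ 0.22985633 -1.22969047  0.40825612] [ 0.74600193  0.32804244 -0.4247306   1.50188948  0.13734239  1.33722414
 -1.0257776 ]
```

```bash
python3 -m inch '[[[-0.004,0.0035,0.04,0,0,0.011,-1],[-0.004,0.0035,0.08,0,0,0.011,-1],[-0.004,0.0035,0.103,0,0,0.011,-1],[-0.004,0.0035,0.103,0,0,0.011,-1],[-0.004,0.0035,0.103,0,0,0.011,1],[-0.004,0.0035,0.103,0,0,0.011,1],[-0.004,0.0035,0.103,0,0,0.011,1],[-0.004,0.0035,0.103,0,0,0.011,1],[-0.004,0.0035,0.103,0,0,0.011,1],[-0.004,0.0035,0.103,0,0,0.011,1]]]' 80;python3 st.py
```

```text
clock: 17.8
position: [0.5351, -0.2876, 0.1097]
ee_rot: [0.994, 0.111, 0.001, 0.001]
ft_force: [-0.7, 0.3, 5.5]
grip_width: 0.161
grasp_force: 78.2
12.76235232174833 [ 0.09002075  0.15305489 -0.03996879] [-0.65011958  0.32320491  5.53690858] [ 0.74499027  0.40720445 -0.40978566  1.62650811  0.17471643  1.14229907
 -1.05549501]
```

```bash
python3 -m inch '[[[0,0,-0.04,0,0,0,1],[0,0,-0.09,0,0,0,1],[0,0,-0.14,0,0,0,1],[0,0,-0.19,0,0,0,1],[0.03,-0.04,-0.21,0,0,0.05,1],[0.06,-0.08,-0.21,0,0,0.1,1],[0.09,-0.12,-0.21,0,0,0.15,1],[0.121,-0.16,-0.21,0,0,0.196,1],[0.121,-0.183,-0.21,0,0,0.196,1],[0.121,-0.183,-0.21,0,0,0.196,1]]]';python3 look.py w9 flap knife
```

```text
clock: 18.8
position: [0.6121, -0.076, 0.3186]
ee_rot: [1.0, 0.017, -0.0, -0.001]
ft_force: [0.1, 0.5, -0.3]
grip_width: 0.157
grasp_force: 78.6
18.8 [ 0.6121 -0.076   0.3186] yaw 1.9941349003810453 z [-0.0001  0.0023 -1.    ] q [ 0.4338  0.3273 -0.51    1.2967  0.1553  1.557  -1.5914]
flap [(array([265.1, 173. ]), 0.87)]
knife [(array([251.7, 218.2]), 0.85)]
```

View pics/w9.png

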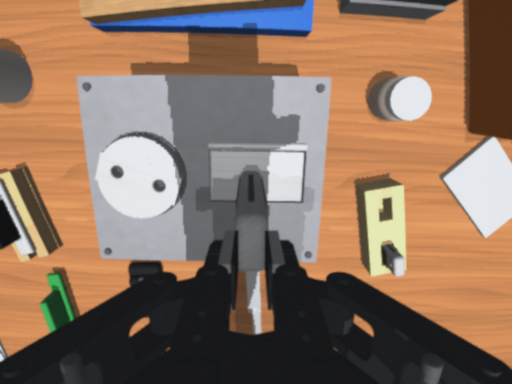

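The knife hangs over the flap. The opening's corners are near (209,149), (306,150), (303,203) and (211,202), and the long knife's pocket is empty at (386,209).

```bash
python3 - <<'E'
from h import *
np.set_printoptions(precision=4,suppress=True)
z=np.load("pics/w9.npz");c=z["K"],z["D"],z["R"],z["t"]
P=np.array([at_z(c,p,.17) for p in [(209,149),(306,150),(303,203),(211,202)]]);print(P,P.mean(0))
E
python3 -m inch '[[[0,0,0,0,0,0,1]]]'; python3 st.py
```

```text
[[ 0.6391 -0.0316  0.17  ]
 [ 0.6417 -0.131   0.17  ]
 [ 0.5844 -0.1327  0.17  ]
 [ 0.582  -0.0335  0.17  ]] [ 0.6118 -0.0822  0.17  ]
clock: 19.05
position: [0.6118, -0.0839, 0.3184]
ee_rot: [1.0, 0.012, -0.0, 0.0]
ft_force: [-0.1, -0.8, -1.2]
grip_width: 0.165
grasp_force: 78.6
1.3941278805611574 [-0.04340397 -0.00131022  0.00632458] [-0.0895881  -0.78637441 -1.17450639] [ 0.44017768  0.32798023 -0.50398017  1.29549447  0.15693296  1.5569668
 -1.58967801]
```

```bash
python3 -m inch '[[[0,-0.001,0.025,0,0,0,1],[0,-0.001,0.045,0,0,0,1],[0,-0.001,0.06,0,0,0,1],[0,-0.001,0.075,0,0,0,1],[0,-0.001,0.09,0,0,0,1],[0,-0.001,0.1,0,0,0,1]]]'; python3 st.py
```

```text
clock: 19.65
position: [0.6114, -0.0821, 0.2175]
ee_rot: [1.0, 0.013, -0.001, 0.0]
ft_force: [-2.9, -0.2, 1.4]
grip_width: 0.161
grasp_force: 78.3
1.451690166881596 [-0.05700409  0.75620025 -0.01033296] [-2.85542948 -0.15808544  1.35223508] [ 0.44903099  0.36036233 -0.50193884  1.46586767  0.1746374   1.36117164
 -1.60780257]
```

Flap is opening (about 3 N towards −x). Continue down.

```bash
python3 -m inch '[[[0,0,0.015,0,0,0,1],[0,0,0.03,0,0,0,1],[0,0,0.045,0,0,0,1],[0,0,0.055,0,0,0,1],[0,0,0.065,0,0,0,1],[0,0,0.07,0,0,0,1],[0,0,0.07,0,0,0,1]]]'; python3 st.py
```

```text
clock: 20.35
position: [0.6115, -0.081, 0.1476]
ee_rot: [1.0, 0.013, -0.001, -0.0]
ft_force: [-5.0, 0.3, -3.1]
grip_width: 0.164
grasp_force: 78.3
1.5412558004979862 [-0.01683051  1.08836604 -0.03357805] [-5.00457975  0.29122037 -3.06661873] [ 0.44421229  0.40837308 -0.49463756  1.55465505  0.20110873  1.23104738
 -1.62745335]
```

```bash
python3 -m inch '[[[0,0,0.003,0,0,0,1],[0,0,0.005,0,0,0,1],[0,0,0.007,0,0,0,1],[0,0,0.007,0,0,0,1]]]'; python3 st.py
```

```text
clock: 20.75
position: [0.6121, -0.0811, 0.1415]
ee_rot: [1.0, 0.013, 0.0, 0.0]
ft_force: [-2.9, -0.0, 0.6]
grip_width: 0.16
grasp_force: 79.0
1.5317987409194567 [-0.00238308  0.83242171 -0.0690021 ] [-2.94528475 -0.00297435  0.62558894] [ 0.44350221  0.41334797 -0.49363045  1.56142861  0.20435639  1.21821153
 -1.62979105]
```

```bash
python3 -m inch '[[[0,0,0.002,0,0,0,1],[0,0,0.002,0,0,0,1]]]'; python3 st.py
```

```text
clock: 20.95
position: [0.6125, -0.0811, 0.1401]
ee_rot: [1.0, 0.013, 0.001, 0.0]
ft_force: [-2.9, -0.0, 3.3]
grip_width: 0.159
grasp_force: 79.5
1.5367377285013668 [-0.0499469   0.78122837 -0.02031247] [-2.87158667 -0.01936975  3.31690277] [ 0.44324769  0.41467243 -0.49349264  1.56289748  0.20533668  1.21451601
 -1.63045368]
```

```bash
python3 -m inch '[[[0,0,0,0,0,0,0.3],[0,0,0,0,0,0,0.3],[0,0,0,0,0,0,0.3],[0,0,0,0,0,0,0.3],[0,0,-0.02,0,0,0,0.3],[0,0,-0.05,0,0,0,0.3],[0,0,-0.09,0,0,0,0.3],[0,0,-0.14,0,0,0,0.3],[0,0,-0.19,0,0,0,0.3],[0,0,-0.19,0,0,0,0.3]]]'; python3 st.py; python3 look.py w10 flap knife
python3 - <<'E'
from h import *
im=imaging.camera("scene");a=im[120:240,190:350]; print([ (np.round(d["pixel"]),round(d["conf"],2)) for d in spotter.look_for("knife","scene")])
b=cv2.imread("pics/w10.png")
cv2.imwrite("pics/d.png",np.hstack([cv2.resize(a,(400,300)),b[20:320,56:456]]))
E
```

```text
clock: 21.95
position: [0.6145, -0.081, 0.3372]
ee_rot: [1.0, 0.013, 0.006, 0.001]
ft_force: [0.6, 1.0, 0.3]
grip_width: 0.35
grasp_force: 0.0
1.5138186054420448 [0.03940072 0.02286108 0.01721246] [0.6186691  0.98889726 0.28938903] [ 0.43495317  0.3225998  -0.50698698  1.26369241  0.15655956  1.58155556
 -1.590715  ]
21.95 [ 0.6145 -0.081   0.3372] yaw 1.5138186054420448 z [ 0.0118 -0.0014 -0.9999] q [ 0.435   0.3226 -0.507   1.2637  0.1566  1.5816 -1.5907]
flap [(array([255.2, 177.5]), 0.85), (array([ 36.8, 215.6]), 0.48), (array([141.3, 174.3]), 0.36)]
knife [(array([477.1, 186.3]), 0.35)]
[]
```

View pics/d.png

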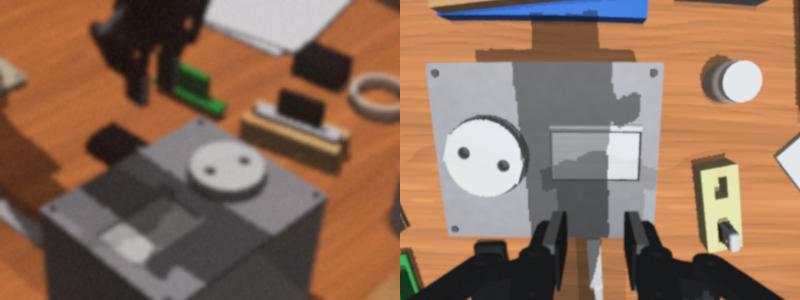

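The flap looks shut at (595,155) with no knife showing; the collar is still turned, the spanner on its rest and the short knife in the caddy. I'll do a numeric check of the flap edges against the earlier pictures.

```bash
python3 -m inch '[[[0,0,-0.02,0,0,0,0.3],[0,0,-0.02,0,0,0,0.3],[0,0,-0.02,0,0,0,0.3]]]' >/dev/null; python3 look.py w11 flap; python3 - <<'E'
from h import *
# rectify lid opening region to metric patches: before (w3,w9) vs after (w11)
x0,y0,a=.612,-.082,np.radians(1.5)
def patch(n,y):
    z=np.load(f"pics/{n}.npz");c=z["K"],z["D"],z["R"],z["t"];g=cv2.cvtColor(cv2.imread(f"pics/{n}.png"),cv2.COLOR_BGR2GRAY).astype(np.float32)
    u=np.arange(-.04,.0401,.002);P=np.array([[x0+s*np.cos(a)-y*np.sin(a),y0+s*np.sin(a)+y*np.cos(a),.17] for s in u])
    p=proj(c,P).astype(np.float32);return cv2.remap(g,p[:,:1],p[:,1:],1)[:,0].astype(int)
for y in (-.035,.035):
    for n in("w3","w9","w11"):print(y,n,patch(n,y))
E
```

```text
22.5 [ 0.612  -0.0811  0.3486] yaw 1.537408983334369 z [-0.0006  0.0001 -1.    ] q [ 0.43    0.3273 -0.5059  1.2342  0.1565  1.6187 -1.5897]
flap [(array([257.6, 171.8]), 0.76)]
-0.035 w3 [175 175 175 175 175 172 124 176 226 227 228 229 228 228 228 228 227 226
 226 227 227 226 226 223 224 225 226 227 225 223 223 225 223 188 145 213
 223 199 156 170 172]
-0.035 w9 [158 157 157 158 158 157 115 168 219 222 223 224 224 224 224 225 223 222
 223 224 226 231 233 233 233 233 233 233 233 233 233 233 232 192 158 220
 230 197 131 110 110]
-0.035 w11 [159 158 158 158 159 155 131 185 221 224 225 225 226 225 225 226 224 224
 228 231 232 233 233 233 233 233 233 233 233 233 233 233 232 196 168 220
 230 197 170 159 115]
0.035 w3 [174 173 174 174 175 172 143 167 226 230 231 231 230 230 231 232 231 230
 229 229 230 231 229 227 228 228 228 228 228 228 226 226 228 213 157 210
 224 206 166 170 171]
0.035 w9 [ 82  82  82  82  83  82  74  87 114 116 117 117 117 117 118 120 119 118
 120 144 158 159 158 157 158 159 159 160 161 162 159 161 162 148 130 129
 161 142 112 109 110]
0.035 w11 [ 83  82  83  82  83  83  75  92 116 117 118 119 118 119 120 121 121 120
 138 158 161 162 161 158 159 161 161 162 163 164 161 162 163 144 123 128
 159 140 112 108 110]
```

The edge profiles match the pictures taken before the knife went in, so the flap is shut. Handing in.

```bash
python3 -c "
from workcell import order; print(order.hand_in())"
```

```text
the job is handed in; nothing more can be done
None
```

The job is done and handed in: collar turned to its open stop (about 1.24 rad), spanner back on its rest, the longer knife dropped inside with the flap shut behind it, and the shorter knife still in the caddy.

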